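# Load a reagent cartridge into the bench analyser

### The arm

A 7-joint arm with a two-finger parallel gripper is mounted at the origin on a cart in front of the work surface, level with it; the furniture and walls round the work are solid. World frame = base frame: x ahead of the robot, y to its left, z up, the work surface at z = 0. Lengths are in m, angles in rad, forces in N, time in s.
With the tool pointing down it reaches from about 0.425 to 0.925 m from the base axis. Payload 6.8 kg.
Tool frame: the origin (TCP) lies at the very end of the fingers, on their centre line; the grasp point (between the pads) lies 19 mm behind it (env.grip_depth is the z of the grasp point in the tool frame, in m); z points along the fingers, y is the line along which they close (so a half turn about z gives the same grasp; the last joint's range is limited). The gripper opens to 88 mm and grips with 3 to 60 N. Pads are 20 mm wide; open, the fingers measure 115 mm over their backs; the gripper's body (75 mm by 178 mm) begins 61 mm behind the grasp point.
Start: joints at [-1.212, 0.477, 0.022, 1.555, -0.011, 1.109, -0.083], TCP at [0.304, 0.603, 0.2] pointing down, gripper open.
Joint ranges: [-2.96, 2.96], [-0.34, 2.1], [-1.41, 1.46], [0.24, 2.44], [-1.37, 4.51], [0.17, 1.92], [-2.96, 2.96]. Speed limits (rad/s): [2.39, 2.39, 3.14, 3.14, 3.14, 3.14, 3.14].

### API

Orientations are given as a unit quaternion [x, y, z, w].
In Python, from plant import env, viewer, job, masks_of gives the robot as it stands. Calls block until the motion is done:
- env.move_ptp(position, orientation): joint-space move of the TCP to a pose.
- env.movel(position, orientation=None, max_speed=0.15, max_force=None): straight line of the TCP; orientation=None keeps the orientation; max_speed is the mean speed in m/s. With max_force (N) it stops when the force on the tool has changed by that much, and returns True; else False.
- env.move_j(angles): joint-space move.
- env.command_gripper(opening, grasp_force=None): opening from 0.0 (shut) to 1.0 (fully open); grasp_force is the grip in N (None keeps the last); returns when the fingers have stopped.
- env.pause(seconds).
- env.inverse_kinematics(position, orientation): joint angles nearest the present ones, or None.
- viewer.camera(name): name is "scene" or "top" or "wrist"; returns a dict with "image" (384x512x3 uint8, blue, green, red), "vertical_fov" (degrees; the focal length in pixels is half the picture's height over the tangent of half this angle, whatever the lens; pixels are square), "cx", "cy" (the principal point, pixels), "rvec" (rotation vector, rad) and "tvec" (3), from world to camera coordinates, as OpenCV has them. Camera axes: x right, y down, z forward; pixel columns grow to the right and rows downward; lengths in m; the calibration is good to about 2 mm. The wrist camera is an equidistant fisheye: a pixel r from the principal point sees the ray r / f radians off the axis. A picture is of the moment at which its call begins. There is no depth.
A pose or a line that the arm cannot do raises env.PlanningError and nothing moves.
- job.hand_in(): hands the job in; it is judged then, once.
Trained networks look in the newest picture that a camera, given by its name, has taken for a name from the list of things; names that differ only in an ending like _2 or _b are one class to them, and where a whole thing is asked for, a point or a joint stands for the part that bears it (a point fixed in the world has none). Each returns a list of dicts, best first, with "conf" (0 to 1); they miss things now and then, are a little off and sometimes report something else, mostly with a low value. They report only what shows in the picture. A call takes as long as a camera call.
- masks_of(target, camera): "region" (384x512 bool, what is visible of it) and "point" ([column, row] in pixels, amid what is visible of it).
Readings, each from a call of its own:
- env.get_clock(): time.
- env.get_joint_positions(): joint angles.
- env.get_dq(): joint speeds.
- env.get_joint_efforts(): joint torques, N m.
- env.get_position(): TCP position.
- env.get_tcp_rot(): TCP orientation.
- env.get_wrist_force(): force on the tool from outside, world axes, zero at the start.
- env.get_ft_torque(): the same for the moment, N m.
- env.get_width(): opening from 0.0 (shut) to 1.0 (fully open).
- env.get_finger_force(): force on a finger pad.
Only numpy, scipy, OpenCV 4.12 (cv2) and the standard library are available. Lean on these libraries where they do the work, as an engineer would, in place of code of your own. Each camera call takes 0.05 s, during which the arm holds its last target. There are 200 camera calls.

### The job

The analyser needs a new reagent cartridge: find the white and green cartridge in one of the two lidded storage cases, take it out, and slide it nose first along the loading tray into the analyser's bay until both spring catches click shut behind its green tail. Keep the cartridge upright, let go of it, and leave the other things on the bench where they are.

Things in the scene. Friction and masses are not known exactly. Their poses are not given: they have to be found in the camera images.
- cartridge: upright block, white with green tail end and 4 round foil seals on top: 120 long (x) x 44 wide (y) x 54 mm high, 180 g. Origin mid-underside; x points to the nose (white end, upright corners rounded 8 mm), -x to the flat green tail. Starts flat in one case, nose away from the robot. Grip across its width; on the tray keep fingertips 20 mm above its underside, clear of guides and catches
- cartridge_tail (a point): bottom of the flat green tail face, mid-width (60 mm behind the cartridge's origin)
- analyser: fixed white machine, 180 mm wide, grey loading tray towards the robot. Origin on the bench under the bay's mouth; x points into the machine (slide-in direction), z up. Tray: x -155 to 0 mm, top 12 mm above bench, side guides 16 mm high, channel 47 mm wide, flared at x -155 to -136. Mouth 49 wide, 58 mm high; rigid stop at x 37. Housing 80 mm high, from x 85 to 170 a tower 190 mm high
- bay_mouth (a point): middle of the bay's mouth at tray height (analyser x = 0, z = 12 mm); axes as the analyser's
- bay_home (a point): on the tray, mid-channel, at the catching faces of the catches (analyser x -86, z 12 mm); axes as the analyser's. The catches shut when cartridge_tail has passed this point in +x; the stop allows 3 mm beyond
- catch_left (a joint): left (+y) steel spring catch with blue tab, arm on an upright pivot; 0 = shut, grows as pushed outwards (rad). Shut, its hook reaches 7 mm into the channel at analyser x -93 to -86 mm, slanted lead-in from x -118. The passing cartridge holds it at about 0.1; it springs back to 0 behind the tail. Both together resist the slide with up to 10 N at the lead-in, then 1 to 2 N
- catch_right (a joint): right (-y) spring catch, mirror image of the left one
- case_a: fixed pale grey box, 172 (x) x 132 (y) x 66 mm high, walls and floor 6 mm, dark teal hinged lid; looks like case_b, either may stand on either side. One holds the cartridge, the other a petri dish and a specimen pot. Origin mid-underside; hinge on the far side (+x)
- case_b: the other storage case, same make as case_a
- case_a_lid (a joint): lid of case_a: 0 = closed, opens upwards to 1.9 rad; a stiff hinge (0.16 N m friction) keeps it at any angle. Lid 180 x 140 mm, top 74 mm above the bench when closed
- case_b_lid (a joint): lid of case_b, same as case_a_lid
- case_a_knob (a point): grip point on the round black knob (25 mm across, 33 mm high) near the front edge of case_a's lid, 24 mm above the lid's top; 160 mm from the hinge line, turns with the lid. Can be held across y while the lid swings
- case_b_knob (a point): the same point on case_b's lid
- case_a_hinge (a point): middle of the hinge line of case_a's lid; the line runs along the case's y, 66 mm above the bench
- case_b_hinge (a point): the same point of case_b
- timer: small white timer lying on the bench, 58 x 66 x 18 mm, bystander; origin under its middle
- marker: marker pen lying on the bench, 134 mm long, bystander; origin under its middle
- brown_bottle: brown reagent bottle with black cap, 46 mm across, 104 mm high, bystander; origin under its middle

How it is judged:
On the way, in this order (a step that is already met when the one before it is completed fails the run):
1. the cartridge is lifted out of its case (height (world z) of cartridge above 0.075 m), for 0.1 s.
2. the cartridge, on the tray, pushes both catches aside (value of joint each of catch_left, catch_right above 0.045 rad and x of cartridge_tail in the frame of bay_home above -0.12 m and z of cartridge_tail in the frame of bay_home below 0.008 m), for 0.1 s.
At the end, for the whole second after the job is handed in: the cartridge lies flat on the tray, nose in the bay (tilt under 0.06 rad, along the channel within 0.08 rad), its tail past the catching faces (no more than 2 mm short of them), both catches sprung back to below 0.03 rad behind it, at rest and released (x of cartridge_tail in the frame of bay_home between -0.002 and 0.006 m and z of cartridge_tail in the frame of bay_home below 0.004 m and angle between the x axis of cartridge and the x axis of analyser, either way round below 0.08 rad and angle between cartridge's own z axis and vertical below 0.06 rad and value of joint each of catch_left, catch_right below 0.03 rad and linear speed of cartridge below 0.02 m/s); the robot touches nothing.
It fails at once if the cartridge is tipped more than 40 degrees from upright (angle between cartridge's own z axis and vertical above 0.7 rad).
It fails at once if the timer, the marker or the brown bottle is displaced by more than 30 mm (distance of any of timer, marker, brown_bottle from where it was at the start of the episode above 0.03 m).
It also fails if it takes over 70 s, if anything falls off the work surface, if the arm or the gripper's body presses on something with over 40 N, if the wrist force passes 120 N, or if a joint passes its speed limit or range.

## Working session

There is one attempt and no reset: what is moved stays moved. The work goes in short steps, each a Python script; the robot and the scene stay as the last script left them, time stands still between calls to the robot, and variables do not carry over. Pictures are saved under pics/ and viewed, at most 13 in all, crops included, and the job is handed in when it is done.

```bash
ls; mkdir -p pics; cat > h.py <<'E'
import numpy as np, cv2
from plant import env, viewer, job, masks_of
from scipy.spatial.transform import Rotation as R
def ray(c,uv):
    H=c["image"].shape[0]; f=H/2/np.tan(np.radians(c["vertical_fov"])/2)
    d=(np.array(uv,float)-[c["cx"],c["cy"]])/f
    if c.get("fish"):
        r=np.hypot(*d); v=np.array([*(d/max(r,1e-9)*np.sin(r)),np.cos(r)])
    else: v=np.array([*d,1.])
    M=cv2.Rodrigues(np.array(c["rvec"],float))[0]
    v=M.T@v; return -M.T@np.array(c["tvec"],float).ravel(), v/np.linalg.norm(v)
def cam(n):
    c=viewer.camera(n); c["fish"]=(n=="wrist"); return c
def atz(c,uv,z):
    o,v=ray(c,uv); return o+v*(z-o[2])/v[2]
def tri(rays):
    A=0;b=0
    for o,v in rays:
        P=np.eye(3)-np.outer(v,v); A=A+P; b=b+P@o
    X=np.linalg.solve(A,b); return X,[np.linalg.norm(np.cross(X-o,v)) for o,v in rays]
def down(yaw): # tool z down, tool y along world direction yaw+90deg
    return (R.from_euler('z',yaw)*R.from_euler('x',np.pi)).as_quat()
E
cat > s1.py <<'E'
from h import *
ims=[]
for n in ["scene","top"]:
    c=cam(n); ims.append(c["image"])
    np.save(f"{n}.npy",c,allow_pickle=True)
    for t in ["case_a","case_a_knob","case_a_lid","analyser","catch_left","catch_right","timer","marker","brown_bottle","cartridge"]:
        for d in masks_of(t,n)[:3]:
            print(n,t,round(d["conf"],2),np.round(d["point"],1),d["region"].sum())
    print(np.round(ray(c,(256,192)),3))
    cv2.imwrite(f"pics/{n}1.png",c["image"])
print(env.get_clock(),env.get_tcp_rot(),env.grip_depth)
E
python3 s1.py
```

```text
pics
scene case_a 0.97 [227.3 198.3] 1611
scene case_a 0.68 [194.1 177.1] 1486
scene case_a_knob 0.56 [230.1 188.7] 1130
scene case_a_lid 0.7 [225.7 190.3] 1072
scene case_a_lid 0.57 [331.3 200.5] 4551
scene analyser 0.64 [330.4 200. ] 4619
scene catch_right 0.59 [310.7 233.8] 33
scene timer 0.57 [193.8 177.4] 1444
scene timer 0.55 [249.9 236.3] 219
scene brown_bottle 0.67 [348.2 241.7] 385
scene cartridge 0.25 [193.2 177.1] 1387
[[-0.6   -0.903  0.95 ]
 [ 0.679  0.517 -0.52 ]]
top case_a 0.91 [152.3 175.3] 2941
top case_a 0.9 [218.2 182.8] 2738
top case_a_knob 0.67 [218.1 181.8] 2675
top case_a_lid 0.72 [218.1 185.5] 2676
top case_a_lid 0.7 [151.2 176.3] 2680
top case_a_lid 0.69 [215.2 185.8] 2722
top analyser 0.85 [333.9 133.9] 6340
top analyser 0.57 [387.6 189.1] 313
top catch_right 0.43 [336.9 187.2] 21
top timer 0.55 [278.3 222.1] 422
top timer 0.54 [384.6 189.3] 313
top marker 0.73 [193.9 231.9] 197
top marker 0.5 [150.2 176.9] 2722
top brown_bottle 0.82 [384.3 185.6] 308
top cartridge 0.36 [195.5 235.4] 156
[[ 0.258 -0.059  1.193]
 [ 0.194  0.016 -0.981]]
1.1 [ 2.31271975e-01  9.72889137e-01 -2.25084931e-05 -4.52113778e-06] -0.0187
```

```bash
python3 - <<'E'
import cv2
a=cv2.imread('pics/top1.png')[90:270,90:430]; cv2.imwrite('pics/top1c.png',cv2.resize(a,None,fx=2.35,fy=2.35,interpolation=2))
a=cv2.imread('pics/scene1.png')[110:290,140:460]; cv2.imwrite('pics/scene1c.png',cv2.resize(a,None,fx=2.5,fy=2.5,interpolation=2))
E
```

```text
(no output)
```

View pics/top1c.png

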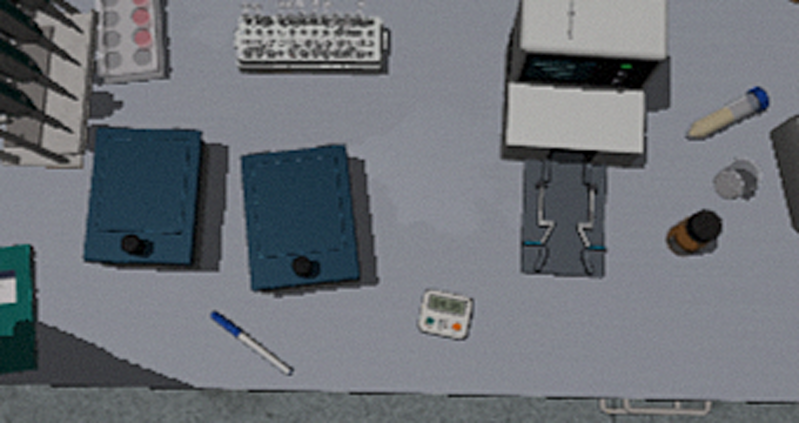

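View pics/scene1c.png

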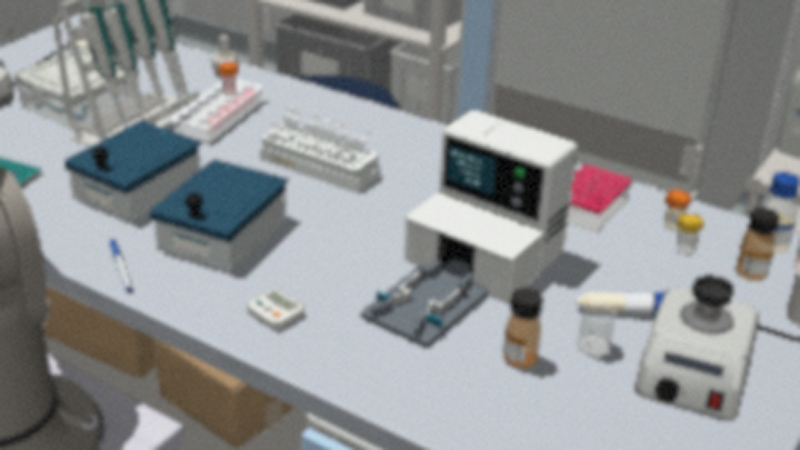

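```bash
cat > s2.py <<'E'
from h import *
c=np.load("top.npy",allow_pickle=True).item(); s=np.load("scene.npy",allow_pickle=True).item()
C=lambda x,y:(x/2.35+90,y/2.35+90); S=lambda x,y:(x/2.5+140,y/2.5+110)
im=c["image"].astype(int)
m=((im[...,0]-im[...,2]>25)&(im[...,2]<60)).astype(np.uint8)
n,l,st,_=cv2.connectedComponentsWithStats(m)
for i in range(1,n):
    if st[i,4]>1000:
        ys,xs=np.nonzero(l==i); P=np.array([atz(c,(x,y),.074)[:2] for x,y in zip(xs,ys)])
        r=cv2.minAreaRect((P*1000).astype(np.float32)); print(st[i],r)
for nm,a,b in [("L",(132,240),(101,155)),("R",(305,262),(195,203)),("bottle",(707,225),(527,296)) ]:
    print(nm,atz(c,C(*a),.1),tri([ray(c,C(*a)),ray(s,S(*b))]))
for a,z in [((523,275),.012),((604,276),.012),((504,150),.08),((644,154),.08),((508,84),.08),((648,92),.08),((446,314),.018),((523,165),.012),((607,165),.012),((212,316),.01),((290,372),.01)]: print(a,np.round(atz(c,C(*a),z),4))
print(tri([ray(c,C(540,243)),ray(s,S(384,294))]),tri([ray(c,C(592,247)),ray(s,S(434,318))]))
E
python3 s2.py
```

```text
[ 126  145   49   57 2430] ((533.068359375, 282.78094482421875), (138.30349731445312, 178.45484924316406), 89.86267852783203)
[ 193  152   50   62 2494] ((509.3205261230469, 78.51348114013672), (179.03488159179688, 137.42776489257812), 8.001824378967285)
[  64  194   40   55 1291] ((377.6916809082031, 468.47021484375), (158.2646942138672, 115.2087631225586), 9.135658264160156)
L [0.46672165 0.28308905 0.1       ] (array([0.46834125, 0.28568737, 0.09162817]), [np.float64(3.291331578931488e-05), np.float64(3.291331578944215e-05)])
R [0.44371683 0.0641447  0.1       ] (array([0.44401837, 0.0659776 , 0.0924928 ]), [np.float64(0.0013829804888135294), np.float64(0.0013829804888137245)])
bottle [ 0.50267653 -0.44016451  0.1       ] (array([ 0.50218928, -0.43930261,  0.10367241]), [np.float64(0.0004942035109049762), np.float64(0.0004942035109049062)])
(523, 275) [ 0.4477 -0.2202  0.012 ]
(604, 276) [ 0.4489 -0.3291  0.012 ]
(504, 150) [ 0.6015 -0.187   0.08  ]
(644, 154) [ 0.6002 -0.3696  0.08  ]
(508, 84) [ 0.6929 -0.1924  0.08  ]
(648, 92) [ 0.6858 -0.3777  0.08  ]
(446, 314) [ 0.392 -0.117  0.018]
(523, 165) [ 0.6014 -0.221   0.012 ]
(607, 165) [ 0.6041 -0.3369  0.012 ]
(212, 316) [0.3829 0.1954 0.01  ]
(290, 372) [0.3114 0.0875 0.01  ]
(array([ 0.48684695, -0.23889759,  0.03192758]), [np.float64(0.0019440208269353614), np.float64(0.001944020826935449)]) (array([ 0.48819586, -0.31383679,  0.02120252]), [np.float64(0.002549062542597177), np.float64(0.002549062542597128)])
```

```bash
cat > s3.py <<'E'
from h import *
for y in (np.pi,0,np.radians(8),np.radians(188)):
    for p in ([.44,.069,.2],[.45,-.27,.3],[.66,.09,.22],[.5,-.27,.035]): 
        q=env.inverse_kinematics(p,down(y)); print(round(y,2),p,None if q is None else np.round(q,2))
env.move_ptp([.46,.069,.28],down(np.radians(188)))
print(env.get_clock())
c=cam("wrist"); np.save("w1.npy",c,allow_pickle=True); cv2.imwrite("pics/w1.png",c["image"])
for t in ["case_a","case_a_knob","case_a_lid"]:
    for d in masks_of(t,"wrist")[:3]: print(t,round(d["conf"],2),np.round(d["point"],1),d["region"].sum())
print(np.round(ray(c,(c["cx"],c["cy"])),3),env.get_position(),c["vertical_fov"],env.get_clock())
E
python3 s3.py
```

```text
3.14 [0.44, 0.069, 0.2] [-0.57  0.09  0.29  2.09 -0.03  0.96  1.31]
3.14 [0.45, -0.27, 0.3] [-0.56  0.26  1.2   1.83 -0.26  1.22  2.29]
3.14 [0.66, 0.09, 0.22] [-0.38  0.45  0.21  1.57 -0.1   1.13  1.42]
3.14 [0.5, -0.27, 0.035] [ 0.04  0.56  0.46  1.97 -0.37  0.7   2.29]
0 [0.44, 0.069, 0.2] [-0.95  0.09  0.7   2.11 -0.07  0.96 -1.77]
0 [0.45, -0.27, 0.3] [-0.64  0.37  1.38  1.83 -0.38  1.26 -0.71]
0 [0.66, 0.09, 0.22] [-0.71  0.53  0.71  1.59 -0.37  1.16 -1.49]
0 [0.5, -0.27, 0.035] [-0.32  0.79  1.02  1.99 -0.88  0.89 -0.39]
0.14 [0.44, 0.069, 0.2] [-0.95  0.09  0.71  2.11 -0.07  0.96 -1.63]
0.14 [0.45, -0.27, 0.3] [-0.31  0.17  0.85  1.82 -0.13  1.21 -0.85]
0.14 [0.66, 0.09, 0.22] [-0.7   0.52  0.69  1.59 -0.35  1.16 -1.36]
0.14 [0.5, -0.27, 0.035] [-0.33  0.8   1.03  1.99 -0.9   0.9  -0.24]
3.28 [0.44, 0.069, 0.2] [-0.55  0.09  0.28  2.09 -0.03  0.96  1.45]
3.28 [0.45, -0.27, 0.3] [-0.56  0.26  1.2   1.83 -0.26  1.22  2.43]
3.28 [0.66, 0.09, 0.22] [-0.35  0.45  0.17  1.57 -0.08  1.13  1.55]
3.28 [0.5, -0.27, 0.035] [ 0.04  0.56  0.45  1.97 -0.37  0.7   2.43]
3.125
case_a 0.93 [256.6 187.5] 12158
case_a 0.69 [385.7 206.6] 6725
case_a 0.33 [142.7  95.3] 1463
case_a_knob 0.61 [253.9 189.3] 12101
case_a_lid 0.92 [257.1 190.2] 12074
[[ 0.38   0.057  0.466]
 [ 0.292  0.04  -0.956]] [0.4600418  0.06954863 0.27985203] 65.70646984690485 3.325
```

View pics/w1.png

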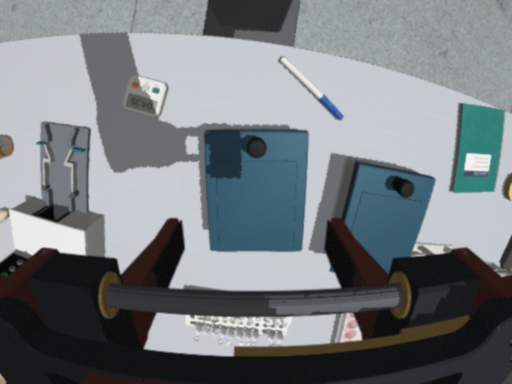

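```bash
cat > s4.py <<'E'
from h import *
c=np.load("w1.npy",allow_pickle=True).item(); t=np.load("top.npy",allow_pickle=True).item()
im=c["image"].astype(int)
m=((im[...,0]-im[...,2]>25)&(im[...,2]<60)).astype(np.uint8)
n,l,st,_=cv2.connectedComponentsWithStats(m)
for i in range(1,n):
    if st[i,4]>2000:
        ys,xs=np.nonzero(l==i); P=np.array([atz(c,(x,y),.074)[:2] for x,y in zip(xs,ys)])
        r=cv2.minAreaRect((P*1000).astype(np.float32)); print(st[i],r)
C=lambda x,y:(x/2.35+90,y/2.35+90)
for a,b in [((257,147),(304,265)),((403,187),(132,243))]:
    print("knob",atz(c,a,.105),tri([ray(c,a),ray(t,C(*b))]))
for a,b in [((206,130),(254,291)),((307,130),(358,282)),((302,250),(345,146)),((211,250),(242,156))]:
    print("R corner",tri([ray(c,a),ray(t,C(*b))]))
for a,b in [((42,123),(604,276)),((90,128),(523,275))]: print("tray",tri([ray(c,a),ray(t,C(*b))]))
E
python3 s4.py
```

```text
[ 453  104   49   88 2646] ((385.51715087890625, 434.8153991699219), (142.00161743164062, 100.39737701416016), 9.039740562438965)
[ 205  130  101  120 5420] ((510.9375915527344, 76.21424865722656), (177.49166870117188, 134.8489990234375), 8.417760848999023)
knob [0.44026326 0.068909   0.105     ] (array([0.44827375, 0.07056843, 0.05321123]), [np.float64(0.0006017088531724059), np.float64(0.0006017088531724432)])
knob [0.46298753 0.27725335 0.105     ] (array([0.46515194, 0.28515852, 0.09210313]), [np.float64(0.0007849674525551531), np.float64(0.0007849674525551316)])
R corner (array([0.36563242, 0.06064096, 0.4857882 ]), [np.float64(0.011853680664400422), np.float64(0.011853680664400462)])
R corner (array([ 0.32432713, -0.03397893,  0.88841681]), [np.float64(0.022840179487586994), np.float64(0.02284017948758703)])
R corner (array([0.47687123, 0.0434789 , 0.3607812 ]), [np.float64(0.05696719558815145), np.float64(0.056967195588151456)])
R corner (array([0.47480571, 0.07291418, 0.35913032]), [np.float64(0.03813037849739373), np.float64(0.03813037849739367)])
tray (array([ 0.45231336, -0.33088266,  0.00457467]), [np.float64(0.0022036749647611556), np.float64(0.0022036749647609748)])
tray (array([ 0.45421943, -0.22236831, -0.00355209]), [np.float64(0.003959137911416317), np.float64(0.0039591379114163085)])
```

```bash
cat > openlid.py <<'E'
from h import *
def openlid(center,yaw,qd):
    u=np.array([np.cos(yaw),np.sin(yaw),0]); hinge=np.array([*center,.066])+.09*u
    off=np.array([0,0,-.016])  # TCP 16 mm below the knob point
    P=lambda a: hinge+u*(-.16*np.cos(a)+.032*np.sin(a))+np.array([0,0,.16*np.sin(a)+.032*np.cos(a)])+off
    env.command_gripper(.6)
    env.move_ptp(P(0)+[0,0,.06],qd)
    hit=env.movel(P(0),max_speed=.12,max_force=15); print("hit",hit,env.get_position())
    env.command_gripper(0,grasp_force=15); print("w",env.get_width()*88,env.get_clock())
    for a in np.linspace(0,1.75,9)[1:]:
        env.movel(P(a),max_speed=.2)
    print("F",np.round(env.get_wrist_force(),1),env.get_width()*88,env.get_clock())
    env.command_gripper(.7); env.movel(P(a)+[0,0,.07],max_speed=.25)
def look(n):
    c=cam("wrist"); np.save(n+".npy",c,allow_pickle=True); cv2.imwrite(f"pics/{n}.png",c["image"])
    return c
E
cat > s5.py <<'E'
from openlid import *
openlid([.5105,.077],np.radians(8.3),down(np.radians(188.3)))
env.move_ptp([.5,.075,.3],down(np.radians(188.3)))
look("w2")
for t in ["cartridge","catch_left"]:
    for d in masks_of(t,"wrist")[:3]: print(t,round(d["conf"],2),np.round(d["point"],1),d["region"].sum())
print(env.get_position(),env.get_clock())
E
python3 s5.py
```

```text
hit False [0.44235159 0.06718216 0.08300822]
w 22.638470321406924 5.9
F [-1.1  0.4  0.6] 0.41074310688405324 8.5
catch_left 0.6 [ 73.1 140.5] 304
catch_left 0.36 [ 65.3 198.4] 11663
[0.50097735 0.07531834 0.2993419 ] 10.8167
```

View pics/w2.png

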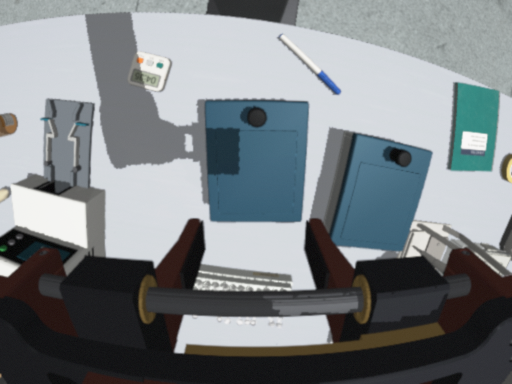

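```bash
cat > s6.py <<'E'
from h import *
cs=[np.load(f"{n}.npy",allow_pickle=True).item() for n in ("w1","w2","top")]
B=[]
for c in cs:
    im=c["image"]; g=im.max(axis=2).astype(int)
    lid=((im[...,0].astype(int)-im[...,2]>25)&(im[...,2]<60)).astype(np.uint8)
    n,l,st,_=cv2.connectedComponentsWithStats(lid)
    cx=256 if c["fish"] else 218
    i=[i for i in range(1,n) if st[i,4]>2000 and st[i,0]<cx<st[i,0]+st[i,2]][0]
    x,y,w,h,_=st[i]
    sub=(g[y:y+h//2+8,x+15:x+w-15] if c["fish"] else g[y+h//2:y+h,x+8:x+w-8])<32
    n2,l2,s2,ce=cv2.connectedComponentsWithStats(sub.astype(np.uint8))
    j=1+np.argmax(s2[1:,4]); s=s2[j].copy(); s[0]+=x+15 if c["fish"] else x+8; s[1]+=y if c["fish"] else y+h//2; B.append(s); print(s)
    ys,xs=np.nonzero(l==i); P=np.array([atz(c,(a,b),.074)[:2] for a,b in zip(xs,ys)])
    print(cv2.minAreaRect((P*1000).astype(np.float32)))
def mid(s): return (s[0]+s[2]/2-.5,s[1]+s[3]/2-.5)
print(tri([ray(c,mid(s)) for c,s in zip(cs[:2],B)])); print(tri([ray(c,mid(s)) for c,s in zip(cs,B)]))
for c,s in zip(cs,B): print([np.round(atz(c,mid(s),z),4) for z in (.09,.107)])
# lid corners, picked by eye (w1,w2)
for a,b in [((206,130),(206,101)),((307,130),(308,101)),((302,250),(302,221)),((211,250),(211,221))]: print(tri([ray(cs[0],a),ray(cs[1],b)]))
big=cv2.resize(cs[1]["image"][85:240,190:330],None,fx=4,fy=3.8,interpolation=cv2.INTER_CUBIC); cv2.imwrite("pics/w2c.png",big)
E
python3 s6.py
```

```text
[247 138  14  14  43]
((510.9375915527344, 76.21424865722656), (177.49166870117188, 134.8489990234375), 8.417760848999023)
[248 116   1   3   3]
((522.2945556640625, 77.22135925292969), (156.19427490234375, 134.35519409179688), 8.603796005249023)
[215 199  11   9  79]
((509.3205261230469, 78.51348114013672), (179.03488159179688, 137.42776489257812), 8.001824378967285)
(array([0.44996129, 0.06135364, 0.03769621]), [np.float64(0.004401282694630093), np.float64(0.004401282694630128)])
(array([0.44393347, 0.06255114, 0.0825667 ]), [np.float64(0.003306175619872065), np.float64(0.006498710973402177), np.float64(0.003269705057074683)])
[array([0.4402, 0.0645, 0.09  ]), array([0.4375, 0.0642, 0.107 ])]
[array([0.4478, 0.0578, 0.09  ]), array([0.4466, 0.058 , 0.107 ])]
[array([0.4409, 0.0644, 0.09  ]), array([0.4381, 0.0625, 0.107 ])]
(array([ 0.43486878, -0.00535373,  0.05035992]), [np.float64(0.001352564662276248), np.float64(0.0013525646622762149)])
(array([0.41378049, 0.13703353, 0.05940083]), [np.float64(0.001688129355861147), np.float64(0.0016881293558611355)])
(array([0.59218651, 0.16092669, 0.07028491]), [np.float64(0.0003185814942829613), np.float64(0.0003185814942829557)])
(array([0.61492518, 0.02231391, 0.06433884]), [np.float64(3.896957365540843e-05), np.float64(3.896957365538696e-05)])
```

View pics/w2c.png

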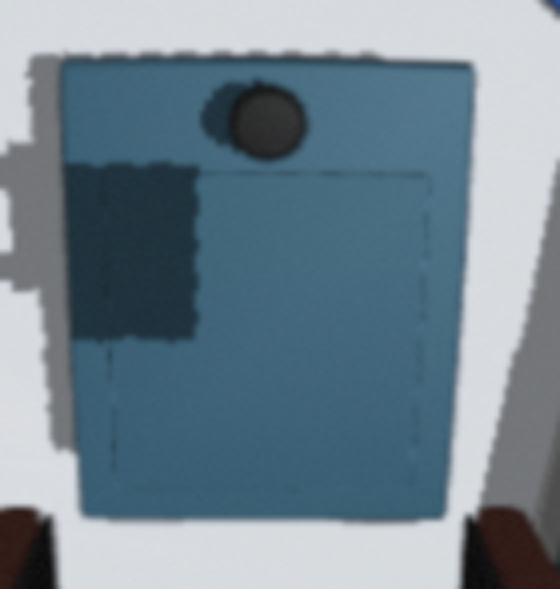

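```bash
sed -i 's/-.016\])  # TCP 16 mm/-.021])  # TCP 21 mm/; s/grasp_force=15/grasp_force=35/; s/max_speed=.2)$/max_speed=.15)\n        if env.get_width()*88<15: raise SystemExit(f"lost at {a}")/' openlid.py
cat > s7.py <<'E'
from openlid import *
c=np.load("w2.npy",allow_pickle=True).item(); print(atz(c,(257,117.1),.107))
openlid([.5105,.077],np.radians(8.3),down(np.radians(188.3)))
env.move_ptp([.5,.075,.3],down(np.radians(188.3)))
look("w3")
for t in ["cartridge","catch_left"]:
    for d in masks_of(t,"wrist")[:3]: print(t,round(d["conf"],2),np.round(d["point"],1),d["region"].sum())
print(env.get_position(),env.get_clock())
E
python3 s7.py
```

```text
[0.44510155 0.06928346 0.107     ]
hit False [0.44233586 0.06709232 0.07781877]
w 23.694250582992158 13.15
F [ -8.4   2.4 -21.2] 23.38277044588757 16.2167
cartridge 0.85 [257.3 157. ] 2482
cartridge 0.56 [373.7 191.3] 9736
catch_left 0.55 [ 74.  143.6] 284
catch_left 0.19 [375.6 192.5] 9620
[0.50112167 0.07537653 0.29930343] 18.2583
```

View pics/w3.png

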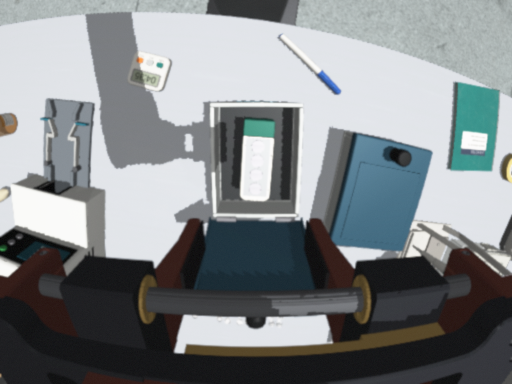

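```bash
cat > cart.py <<'E'
from openlid import *
def cart(c,reg,z=.06):
    k=cv2.connectedComponentsWithStats(reg.astype(np.uint8)); i=1+np.argmax(k[2][1:,4])
    ys,xs=np.nonzero(k[1]==i); P=np.array([atz(c,p,z)[:2] for p in zip(xs,ys)])*1000
    print(cv2.minAreaRect(P.astype(np.float32)), k[2][i])
    q=cv2.boxPoints(cv2.minAreaRect(np.c_[xs,ys].astype(np.float32))); print("px",np.round(q,1).tolist())
    im=c["image"].astype(int); g=(im[...,1]-im[...,2]>25)&(k[1]==i); ys,xs=np.nonzero(g); print("green",xs.min(),xs.max(),ys.min(),ys.max())
E
cat > s8.py <<'E'
from cart import *
c=look("w4"); 
cart(c,masks_of("cartridge","wrist")[0]["region"])
for x in [(214,106),(299,106),(298,215),(213,215)]: print(atz(c,x,.066)[:2])
cv2.imwrite("pics/w4c.png",cv2.resize(c["image"][95:225,205:305],None,fx=6,fy=4.6,interpolation=2))
E
python3 s8.py
```

```text
((510.79388427734375, 78.55068969726562), (124.55561828613281, 45.78866195678711), 4.781671047210693) [ 240  117   35   84 2507]
px [[239.10000610351562, 199.1999969482422], [243.3000030517578, 116.4000015258789], [275.1000061035156, 118.0999984741211], [270.79998779296875, 200.89999389648438]]
green 244 274 118 136
[0.44095252 0.00775836]
[0.42371578 0.12573631]
[0.58545542 0.15360905]
[0.60420365 0.02436697]
```

View pics/w4c.png

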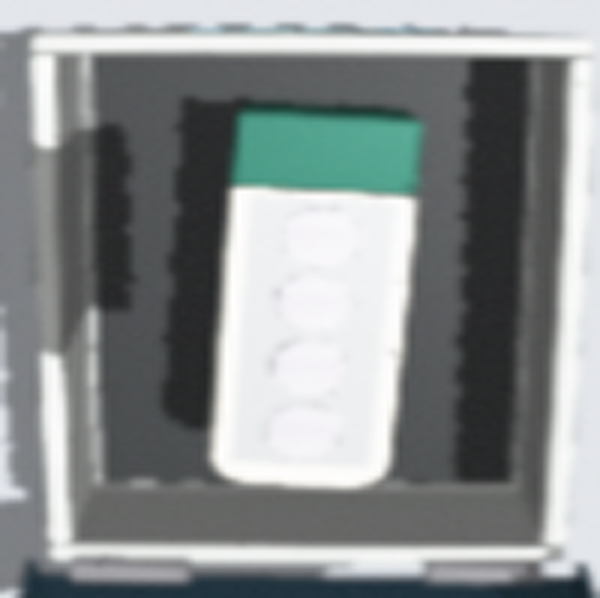

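```bash
cat > s9.py <<'E'
from cart import *
q=down(np.radians(184.8))
env.move_ptp([.52,-.27,.32],q); look("t1"); 
for t in ["catch_left","catch_right"]:
    for d in masks_of(t,"wrist")[:2]: print(t,round(d["conf"],2),np.round(d["point"],1),d["region"].sum())
env.move_ptp([.5,-.24,.24],q); c=look("t2"); print(env.get_clock())
a=np.load("t1.npy",allow_pickle=True).item()["image"][:250,100:420]; b=c["image"][:250,100:420]
cv2.imwrite("pics/t.png",np.vstack([cv2.resize(x,None,fx=1.2,fy=1.2,interpolation=2) for x in (a,b)]) )
cv2.imwrite("pics/t1c.png",cv2.resize(a,None,fx=2.4,fy=2.4,interpolation=2)); cv2.imwrite("pics/t2c.png",cv2.resize(b,None,fx=2.4,fy=2.4,interpolation=2))
E
python3 s9.py
```

```text
catch_left 0.8 [267.4 145.4] 208
catch_left 0.42 [251.1 221.9] 17605
catch_right 0.76 [226.9 142.9] 293
20.3
```

View pics/t1c.png

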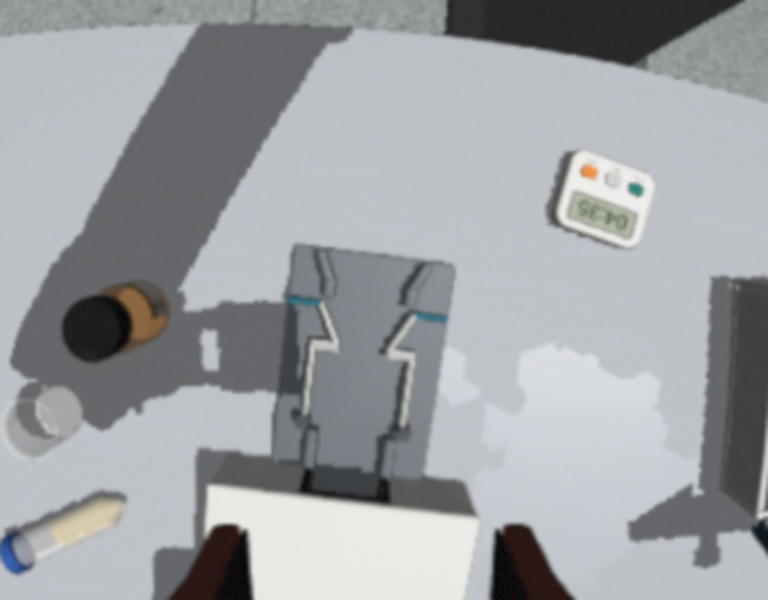

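View pics/t2c.png

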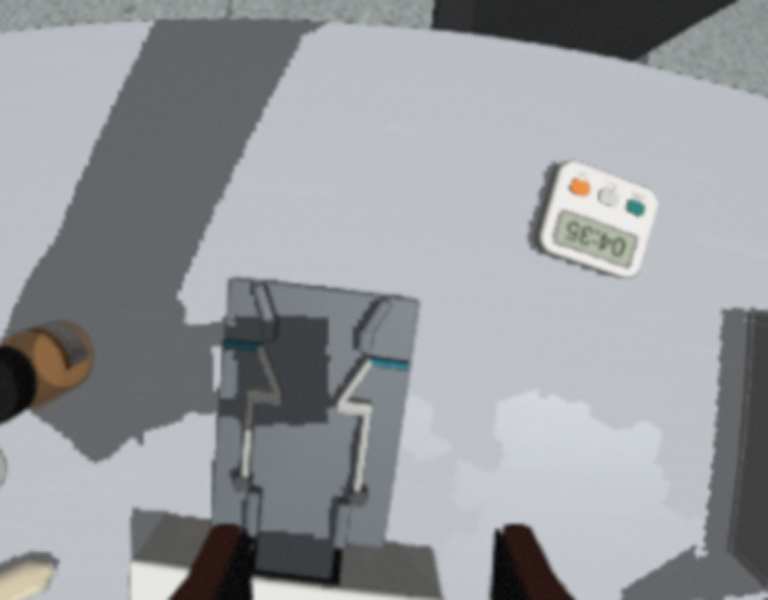

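```bash
cat > s10.py <<'E'
from h import *
a,b=[np.load(f"t{i}.npy",allow_pickle=True).item() for i in (1,2)]
K=lambda p:(p[0]/2.4+100-.3,p[1]/2.4-.3)
F={"cornR":((294,244),(229,278)),"cornL":((455,266),(418,299)),"hookR":((337,347),(280,401)),"hookL":((389,353),(339,405)),
"pivR":((302,418),(239,483)),"pivL":((401,432),(357,495)),"tabR":((288,299),(224,343)),"tabL":((447,317),(408,365))}
X={}
for k,(p,q) in F.items():
    x,r=tri([ray(a,K(p)),ray(b,K(q))]); z={"c":.012,"h":.028,"p":.03,"t":.03}[k[0]]
    X[k]=[atz(a,K(p),z),atz(b,K(q),z)]; print(k,np.round(x,4),round(r[0],4),np.round(X[k],4).tolist())
for i,n in ((0,"t1"),(1,"t2")):
    for k in ("corn","hook","piv","tab"):
        L,Rr=X[k+"L"][i],X[k+"R"][i]; d=(L-Rr)[:2]; print(n,k,"yaw",np.degrees(np.arctan2(-d[0],d[1])).round(2),"w",np.linalg.norm(d).round(4),"mid",((L+Rr)/2)[:2].round(4))
p=[atz(a,K(x),.08) for x in ((208,486),(477,516))]; d=p[1]-p[0]; print("house",np.round(p,4),np.degrees(np.arctan2(-d[0],d[1])))
for s,l,c in (("R",((294,244),(273,460)),a),("L",((455,266),(423,477)),a),("R",((229,278),(213,510)),b),("L",((418,299),(386,545)),b)):
    e=[atz(c,K(x),.012) for x in l]; d=e[1]-e[0]; print(s,np.degrees(np.arctan2(d[1],d[0])),np.linalg.norm(d))
E
python3 s10.py
```

```text
cornR [ 0.4512 -0.3282  0.0146] 0.0001 [[0.4512, -0.3285, 0.012], [0.4514, -0.3287, 0.012]]
cornL [ 0.4568 -0.2166  0.0042] 0.0007 [[0.457, -0.2171, 0.012], [0.4556, -0.2177, 0.012]]
hookR [ 0.5181 -0.2925  0.031 ] 0.0005 [[0.5183, -0.2929, 0.028], [0.5192, -0.2924, 0.028]]
hookL [ 0.5192 -0.2579  0.028 ] 0.0004 [[0.5194, -0.2575, 0.028], [0.5189, -0.2582, 0.028]]
pivR [ 0.5655 -0.3122  0.0443] 0.0 [[0.5693, -0.3134, 0.03], [0.571, -0.3146, 0.03]]
pivL [ 0.5769 -0.2435  0.0182] 0.0 [[0.5736, -0.2443, 0.03], [0.5723, -0.2436, 0.03]]
tabR [ 0.4898 -0.3296  0.0139] 0.0003 [[0.4879, -0.328, 0.03], [0.4873, -0.3262, 0.03]]
tabL [ 0.4905 -0.2217  0.0368] 0.0002 [[0.4911, -0.2211, 0.03], [0.4919, -0.2211, 0.03]]
t1 corn yaw -2.97 w 0.1116 mid [ 0.4541 -0.2728]
t1 hook yaw -1.89 w 0.0354 mid [ 0.5189 -0.2752]
t1 piv yaw -3.53 w 0.0692 mid [ 0.5715 -0.2788]
t1 tab yaw -1.71 w 0.107 mid [ 0.4895 -0.2746]
t2 corn yaw -2.16 w 0.111 mid [ 0.4535 -0.2732]
t2 hook yaw 0.62 w 0.0342 mid [ 0.519  -0.2753]
t2 piv yaw -1.12 w 0.071 mid [ 0.5716 -0.2791]
t2 tab yaw -2.5 w 0.1052 mid [ 0.4896 -0.2736]
house [[ 0.6061 -0.3682  0.08  ]
 [ 0.6118 -0.1928  0.08  ]] -1.8685689123547926
R -2.124204326246659 0.15659338902266895
L -2.4144624645690484 0.1545975281349402
R -2.1739912068961673 0.14638578253262516
L -1.6884915243374383 0.15633764781053003
```

```bash
cat > s11.py <<'E'
from cart import *
y=np.radians(4.8); q=down(np.pi+y)
ctr=np.array([.511,.0786]); g=ctr-.02*np.array([np.cos(y),np.sin(y)])
env.command_gripper(.72)
env.move_ptp([*g,.2],q); c=look("w5")
def green(c):
    im=c["image"].astype(int); m=((im[...,1]-im[...,2]>40)&(im[...,1]-im[...,0]>5)).astype(np.uint8); m[:,:180]=0; m[:,340:]=0
    k=cv2.connectedComponentsWithStats(m); i=1+np.argmax(k[2][1:,4]); print(k[2][i]); r=cv2.minAreaRect(np.argwhere(k[1]==i)[:,::-1].astype(np.float32)); return r[0]
c0=np.load("w4.npy",allow_pickle=True).item(); a,b=green(c0),green(c)
X,r=tri([ray(c0,a),ray(c,b)]); print(X,r,atz(c0,a,.06),atz(c,b,.06))
m=masks_of("cartridge","wrist"); 
if m: cart(c,m[0]["region"])
e=np.linalg.norm(atz(c0,a,.06)-atz(c,b,.06))
if e<.004 and abs(X[2]-.06)<.015:
    print("hit",env.movel([*g,.028],max_speed=.15,max_force=12),env.get_position())
    env.command_gripper(0,grasp_force=40); print("w",env.get_width()*88,env.get_clock(),env.get_wrist_force())
    env.movel([*g,.2],max_speed=.15); print("w",env.get_width()*88,env.get_clock())
E
python3 s11.py
```

```text
[244 119  31  18 508]
[238 134  40  22 820]
[0.46293169 0.0750535  0.06166045] [np.float64(0.00021629161917083957), np.float64(0.00021629161917083854)] [0.46307348 0.07488583 0.06      ] [0.46321892 0.07530698 0.06      ]
((599.706298828125, -239.28451538085938), (177.66015625, 320.61053466796875), 68.94597625732422) [   0  122   87  154 8421]
px [[0.0, 275.0], [0.0, 122.0], [86.0, 122.0], [86.0, 275.0]]
green 7 55 146 152
hit False [0.49167373 0.07698062 0.02864019]
w 43.731958465607605 23.6167 [-1.06962987  1.47033724  6.11235611]
w 43.69798172870323 24.9167
```

```bash
cat > tray.py <<'E'
from cart import *
O=np.array([.6087,-.2798]); Y=np.radians(-2.4); q=down(np.pi+Y)
def T(s,z,dy=0): return [*(O+s*np.array([np.cos(Y),np.sin(Y)])+dy*np.array([-np.sin(Y),np.cos(Y)])),z]
E
cat > s12.py <<'E'
from tray import *
env.move_ptp(T(-.245,.17),q); print(env.get_clock(),np.round(env.get_joint_positions(),2))
env.movel(T(-.245,.0365),max_speed=.15); print(np.round(env.get_wrist_force(),1),env.get_position())
for s in (-.232,-.222,-.212,-.205):
    h=env.movel(T(s,.0365),max_speed=.05,max_force=8); print(s,h,np.round(env.get_wrist_force(),1),np.round(env.get_position(),4))
    if h: break
c=look("v1"); t=cam("top"); s=cam("scene"); np.save("top2.npy",t,allow_pickle=True)
cv2.imwrite("pics/v1.png",np.vstack([cv2.resize(c["image"][60:300],(640,300)),cv2.resize(t["image"][150:230,280:450],(640,300),interpolation=2)])); print(env.get_clock())
E
python3 s12.py
```

```text
26.3 [-0.39  0.22  1.03  2.14 -0.24  0.9   2.31]
[ 0.6  0.1 -1.7] [ 0.3644987  -0.26980096  0.03702215]
-0.232 False [ 0.1  0.6 -1.9] [ 0.3775 -0.2701  0.0367]
-0.222 False [-0.4 -1.1 -2.4] [ 0.3873 -0.2705  0.0365]
-0.212 False [-0.1  1.2 -1.6] [ 0.3973 -0.271   0.0365]
-0.205 False [ 0.3  1.5 -1.5] [ 0.4044 -0.2712  0.0365]
28.8917
```

View pics/v1.png

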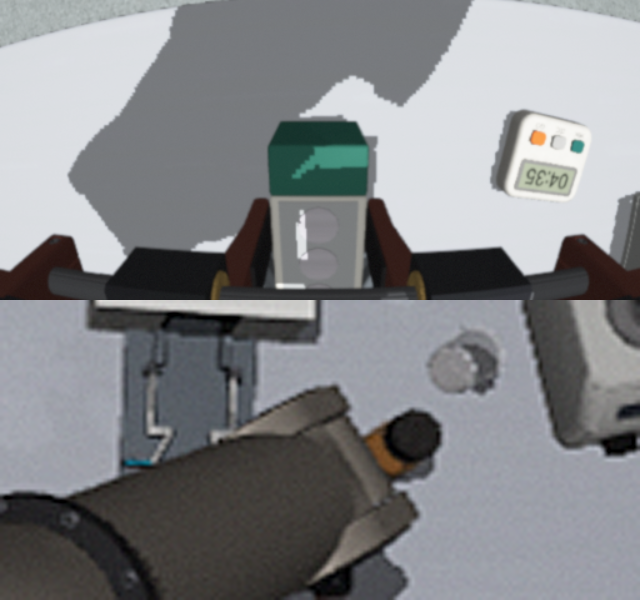

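```bash
cat > s13.py <<'E'
from tray import *
for s in (-.195,-.18,-.16,-.13,-.1,-.075):
    h=env.movel(T(s,.0365),max_speed=.05,max_force=18); print(s,h,np.round(env.get_wrist_force(),1),np.round(env.get_position(),4),round(env.get_width()*88,2))
    if h: break
print(env.get_clock())
E
python3 s13.py
```

```text
-0.195 False [ 1.1  0.  -2.4] [ 0.4145 -0.2716  0.0365] 43.76
-0.18 False [-0.2  3.  -2.2] [ 0.4291 -0.2718  0.0363] 43.31
-0.16 False [-5.9  1.9 -1.5] [ 0.447  -0.2728  0.0359] 43.52
-0.13 False [ 0.2  2.6 -6.2] [ 0.4794 -0.2741  0.0364] 43.72
-0.1 False [-2.5  3.4 -4. ] [ 0.5085 -0.2753  0.0364] 43.88
-0.075 False [-1.2  1.4 -3.2] [ 0.5344 -0.2769  0.0367] 43.42
32.3917
```

```bash
cat > s14.py <<'E'
from tray import *
for s in (-.05,-.038):
    h=env.movel(T(s,.0365),max_speed=.04,max_force=14); p=env.get_position(); print(s,h,np.round(env.get_wrist_force(),1),np.round(p,4),"s",(p[:2]-O)@[np.cos(Y),np.sin(Y)],round(env.get_width()*88,2))
    if h: break
c=look("v2"); print(env.get_clock())
cv2.imwrite("pics/v2c.png",cv2.resize(c["image"][60:300,120:400],None,fx=2.5,fy=2.5,interpolation=2))
for t in ["catch_left","catch_right"]:
    for d in masks_of(t,"wrist")[:2]: print(t,round(d["conf"],2),np.round(d["point"],1),d["region"].sum())
E
python3 s14.py
```

```text
-0.05 False [ 4.5  1.6 -2. ] [ 0.5613 -0.2779  0.0372] s -0.04743772212563541 43.91
-0.038 True [ 0.6 -0.2 -2.3] [ 0.5639 -0.2774  0.0355] s -0.04483551983535249 43.9
33.4917
catch_left 0.95 [303.6 152.7] 1342
catch_left 0.17 [254.  223.2] 10061
catch_right 0.67 [207.6 151.6] 1267
```

View pics/v2c.png

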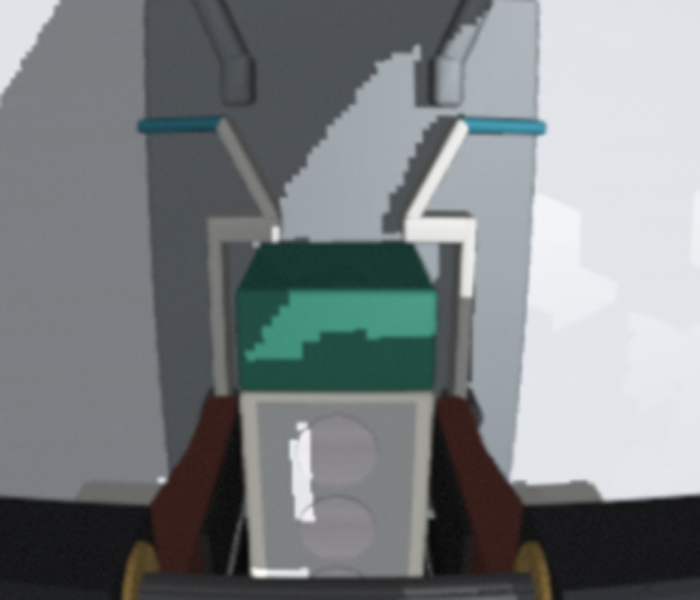

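```bash
cat > s15.py <<'E'
from tray import *
env.command_gripper(.7); p=env.get_position(); env.movel([p[0],p[1],.2],max_speed=.15)
env.pause(.3); c=look("v3"); print(env.get_clock(),np.round(env.get_wrist_force(),1))
cv2.imwrite("pics/v3c.png",cv2.resize(c["image"][80:300,120:400],None,fx=2.7,fy=2.7,interpolation=2))
E
python3 s15.py
```

```text
35.6917 [ 0.5 -0.1 -0.2]
```

View pics/v3c.png

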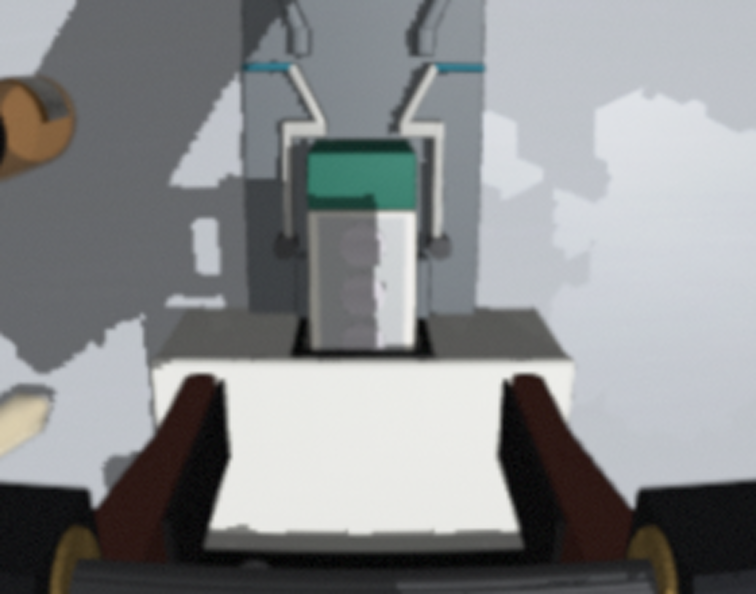

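The cartridge sits straight in the bay, both hooks are closed behind its tail, and the gripper is clear of it.

```bash
python3 -c "
from plant import job
print(job.hand_in())"
```

```text
the job is handed in; nothing more can be done
None
```

The cartridge is in the analyser's bay, upright and released, with both catches shut behind its green tail in the last picture, and the job was handed in at about 36 s; the verdict was not shown.

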